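# Open the sander's barrier and push the bowl up to the fence

## Task

Push the counterweighted yellow-and-black barrier arm of the belt sander up past its balance point, so that it swings fully open and stays raised by itself. Then push the small wooden bowl along the feed bed, through the open barrier, until it rests against the slotted wooden fence. Only push: do not lift or tip the bowl, leave the glue bottle, wax jar and sanding block where they are, and let go of everything at the end.

Things in the scene. Friction and masses are not known exactly. Their poses are not given: they have to be found in the camera images.
- sander: fixed bench belt sander. Origin at table height under the feed bed; x runs along the bed from its open near end to the fence, y to the left (to hinge, belt, motor), z up. Flat bed at z = 50 mm, x from -160 to 115, y from -75 to 75. Hinge bracket 60 x 90 mm at (0, 120), top z = 115. Small post that the lowered barrier rests on at (0, -83), 24 x 12 mm, up to z = 83
- fence (a point): middle of the foot of the slotted wooden fence's front face, on the bed, at (115, 0, 50) mm in the sander's frame. The fence stands across the bed's far end, 20 mm thick, top 143 mm above the table. Two low rails along the bed, 12 mm above it, leave a channel 130 mm wide that leads to the fence
- belt (a point): point on top of the brown belt, at (60, 90, 50) mm in the sander's frame. The belt (90 mm wide, standing still, level with the bed, x = 33 to 123) runs left from the fence end of the bed to the green motor: housing 150 x 120 mm, 180 high, centred at (85, 420) in the sander's frame
- barrier (a joint): barrier arm angle in rad: 0 = down, level across the bed (start); grows as the free end rises and swings over to the left; 1.65 = fully open on its stop, just past upright. Below the balance point (about 0.75) it falls shut again, beyond it it falls open by itself in 1 to 3 s. The hinge is damped; about 1 to 5 N upward at the free end moves it
- barrier_hinge (a point): hinge axis of the barrier, 95 mm above the table, at (0, 130, 95) mm in the sander's frame, axis along its x. The arm, a yellow and black bar 20 wide and 24 high, runs from here to the sander's -y; down, its underside is 33 mm above the bed, too low for the bowl. Counterweight: dark iron disc, 64 mm across, 28 thick, 53 mm above the hinge, swings outward to the left
- barrier_bar (a point): centre of the red round cross-bar (diameter 16, length 60 mm, parallel to the hinge axis) at the free end of the barrier arm, 290 mm from the hinge; when down it is 95 mm above the table, overhanging the open table 85 mm to the right of the bed, free from below and from the right
- bowl: straight-sided turned wooden bowl, outer diameter 96 mm, height 55 mm, wall 8 mm, about 0.16 kg, standing on the near part of the bed between the rails. Origin: centre of its underside. Against the fence its centre is at x = +67 mm in the sander's frame
- glue: bystander: white plastic glue bottle with orange cap, diameter 60, height 150 mm, loose; origin: centre of its underside
- wax: bystander: amber jar with brass-coloured lid, diameter 70, height 60 mm, loose; origin: centre of its underside
- block: bystander: cork sanding block 110 x 60 x 36 mm, loose, lying on the table; origin: centre of its underside
Not all that is in view belongs to the job. Leave any green look-alike of the bowl alone.

How it is judged:
By the outcome, as a careful person would: the job done as asked, in the order asked, and still so for the second after the job is handed in, with the robot touching nothing.
It also fails if it takes over 59 s, if anything falls off the work surface, if the arm or the gripper's body presses on something with over 40 N, if the wrist force passes 120 N, or if a joint passes its speed limit or range.

## Robot

A 6-joint arm with a two-finger parallel gripper is mounted at the origin on the work surface. World frame = base frame: x ahead of the robot, y to its left, z up, the work surface at z = 0. Lengths are in m, angles in rad, forces in N, time in s.
With the tool pointing down it reaches from about 0.375 to 0.9 m from the base axis. Payload 3.1 kg.
Tool frame: the origin (TCP) lies on the centre line of the jaws, within the pads' length; the fingertips stand 19 mm ahead of it and the grasp point (between the pads) is the TCP; y points along the fingers, x is the direction in which the jaws open and shut, and the axes are right-handed (so a half turn about y gives the same grasp; the last joint's range is limited). The gripper opens to 85 mm and grips with 20 to 120 N. Pads are 22 mm wide; open, the fingers measure 114 mm over their backs; the gripper's body (76 mm by 85 mm) begins 54 mm behind the grasp point. The pads swing forward as they close: fully open they stand 13 mm farther back than shut.
Start: joints at [-1.379, 0.527, 1.433, -0, 1.181, -0.178], TCP at [0.226, -0.583, 0.25] pointing down, gripper open.
Joint ranges: [-3.08, 3.08], [-0.75, 2.2], [0.22, 2.44], [-1.43, 4.57], [0, 2.65], [-2.85, 2.85]. Speed limits (rad/s): [2.79, 2.79, 3.14, 3.14, 3.14, 3.14].

## Interface

Orientations are given as a unit quaternion [x, y, z, w].
In Python, from station import * gives the robot as it stands.
- The arm moves only by the tool step_arm, never from a script. Its argument "moves" is a list of rows, each a list of 7 numbers: the turn, a rotation vector about the tool's x, y, z in rad, then the shift along the tool's x, y, z in cm, then the closure, from -1 (fully open) to 1 (shut). A call has 1 to 12 rows; each row is the pose to reach, as a shift and turn from the pose measured when the call began, along the tool's axes at that moment; what a row does not reach only later rows make up. A row lasts 1/8 s, in which the tool goes at most 62.5 mm and 10.7 degrees, less where a joint would pass 70% of its speed; a pose out of reach is approached as far as the arm can. A call with a gripper value outside its range is refused whole. The fingers move at their own pace and stop on an object; "grip_force" is the grip in N (left out, the last holds). Time passes only in rows, so rows that repeat a pose let the fingers close. It gives the time, the measured TCP pose, the force and the opening at its end, in the units of the state.
- sense(): the state, without advancing time (a new reading comes with each control period).
- snapshot(name): name is "scene" or "top" or "wrist"; returns a dict with "frame" (400x640x3 uint8, red, green, blue), "z_map" (400x640 float32, m along the optical axis (not along the pixel's ray), 0 where there is no reading), "vfov" (degrees; the focal length in pixels is half the picture's height over the tangent of half this angle, whatever the lens; pixels are square), "cx", "cy" (the principal point, pixels), "xyz" and "orientation" of the camera in the world. Camera axes: x right, y down, z forward; pixel columns grow to the right and rows downward; lengths in m; the calibration is good to about 2 mm. The wrist camera is an equidistant fisheye: a pixel r from the principal point sees the ray r / f radians off the axis. A picture is of the moment at which its call begins.
- sign_off(): hands the job in, once; it reports no verdict.
The state is a dict: "t": time; "q": joint angles; "qd": joint speeds; "tau": joint torques, N m; "tcp_pos": TCP position; "tool_rot": TCP orientation; "force": force on the tool from outside, world axes, zero at the start; "ft_torque": the same for the moment, N m; "finger_gap": opening from 0.0 (shut) to 1.0 (fully open).
Only numpy, scipy, OpenCV 4.12 (cv2) and the standard library are available. Lean on these libraries where they do the work, as an engineer would, in place of code of your own. Each camera call takes 0.05 s, during which the arm holds its last target.

## Working session

There is one attempt and no reset: what is moved stays moved. The work goes in short steps, Python scripts to look and compute and a tool call to move; the robot and the scene stay as the last step left them, time stands still between calls to the robot, and variables do not carry over. Pictures are saved under pics/ and viewed, and the job is handed in when it is done.

Besides the shell and the picture viewer there is one more tool, called after "Request:" as name(argument=value, ...), one argument or row to a line, values as JSON. step_arm: Moves the arm, as the interface text tells. Its arguments: {"type":"object","properties":{"moves":{"type":"array","items":{"type":"array","items":{"type":"number"}}},"grip_force":{"type":"number"}},"required":["moves"]}

```bash
mkdir -p pics; ls
cat > h.py <<'E'
from station import *
import numpy as np, cv2
from scipy.spatial.transform import Rotation as R
def snap(n,f):
    s=snapshot(n); cv2.imwrite('pics/'+f,cv2.cvtColor(s['frame'],cv2.COLOR_RGB2BGR)); np.save('pics/'+f[:-4]+'.npy',s,allow_pickle=True); return s
def pts(s):
    z=s['z_map']; h,w=z.shape; f=h/2/np.tan(np.radians(s['vfov'])/2)
    u,v=np.meshgrid(np.arange(w),np.arange(h))
    P=np.stack([(u-s['cx'])/f*z,(v-s['cy'])/f*z,z],-1)
    W=P@R.from_quat(s['orientation']).as_matrix().T+np.array(s['xyz'])
    W[z<=0]=np.nan
    return W
def load(f): return np.load('pics/'+f,allow_pickle=True).item()
E
python3 - <<'E'
from h import *
a=snap('scene','s0.png');b=snap('top','t0.png')
for s in(a,b): print(s['vfov'],s['xyz'],s['orientation'])
print(sense())
E
```

```text
pics
42.990933978840246 [1.24743014 0.00578831 0.87554713] [ 0.6880761   0.63637948 -0.23754245 -0.25523718]
54.60835271285701 [0.51746278 0.05001236 0.98674187] [-0.70210408  0.71140243 -0.01713509  0.02574557]
{'t': 0.1, 'q': array([-1.37947818e+00,  5.28385352e-01,  1.43378239e+00,  4.56673879e-06,
        1.18142120e+00, -1.78476085e-01]), 'qd': array([-0.00040883, -0.00128809, -0.00363587,  0.00017498, -0.00090076,
       -0.0001066 ]), 'tau': array([ 2.51437058e-07, -4.43305492e+01, -1.78586698e+01, -2.68471049e-04,
        3.90601621e-03,  1.82888363e-05]), 'tcp_pos': array([ 0.22581318, -0.58211982,  0.24942137]), 'tool_rot': array([-0.58290273,  0.40005641, -0.39905397,  0.58389657]), 'force': array([ 0.93765104,  0.02222807, -0.03462011]), 'ft_torque': array([-0.00188367, -0.00325782,  0.00505152]), 'finger_gap': 1.000755586116507}
```

View pics/s0.png

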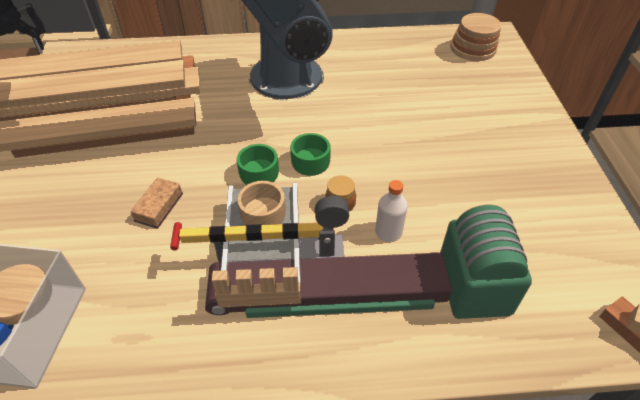

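View pics/t0.png

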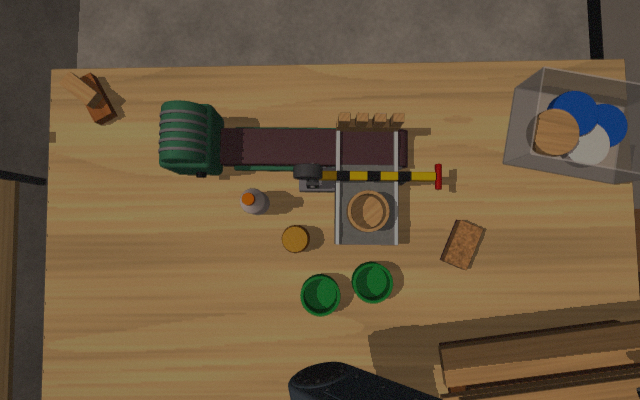

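The scene view shows the bar end at (176,236), the bowl at (262,202) and the fence at (258,285). In the top view the red bar is at (438,177), the bowl at (369,211), the fence near (370,119), the cork block at (463,244), the wax at (295,239), the glue at (253,201), and the green bowls at (372,282) and (320,295). Next I'll measure these.

Run:
```python
from h import *
b=load('t0.npy');W=pts(b);a=load('s0.npy');Wa=pts(a)
def m(s,W,lo,hi,name,box=None,zr=(0,.3)):
    hsv=cv2.cvtColor(s['frame'],cv2.COLOR_RGB2HSV)
    k=cv2.inRange(hsv,lo,hi)>0
    if box: q=np.zeros_like(k);q[box[1]:box[3],box[0]:box[2]]=1;k&=q
    k&=(W[...,2]>zr[0])&(W[...,2]<zr[1])
    P=W[k];print(name,len(P),'med',np.median(P,0).round(4),'min',np.percentile(P,2,0).round(4),'max',np.percentile(P,98,0).round(4));return P
red=((0,180,80),(6,255,255))
P=m(b,W,*red,'red top',(420,150,460,200),(.05,.2))
P=m(a,Wa,*red,'red scene',(160,215,195,260),(.05,.2))
Y=((20,150,120),(35,255,255))
for s,w,n,bx in((b,W,'top',(320,160,445,190)),(a,Wa,'scene',(175,215,330,250))):
    P=m(s,w,*Y,'yellow '+n,bx,(.05,.2)); c=P.mean(0);d=np.linalg.svd(P-c,full_matrices=False)[2][0];print(c,d,'sander yaw',np.degrees(np.arctan2(d[0],-d[1])) if d[1]<0 else np.degrees(np.arctan2(-d[0],d[1])))
def box(W,x0,y0,x1,y1,zr,n):
    q=W[y0:y1,x0:x1].reshape(-1,3);q=q[(q[:,2]>zr[0])&(q[:,2]<zr[1])]
    print(n,len(q),'med',np.median(q,0).round(4),'min',np.percentile(q,2,0).round(4),'max',np.percentile(q,98,0).round(4));return q
q=box(W,345,185,392,235,(.095,.115),'bowl rim'); 
c,r=cv2.minEnclosingCircle(q[:,:2].astype(np.float32));print(c,r)
q=box(W,330,180,405,245,(.045,.056),'bed');print(cv2.minAreaRect(q[:,:2].astype(np.float32)))
q=box(W,330,120,405,245,(.057,.067),'rails');print(cv2.minAreaRect(q[:,:2].astype(np.float32)))
q=box(W,325,105,410,130,(.12,.15),'fence');print(cv2.minAreaRect(q[:,:2].astype(np.float32)))
box(W,270,215,315,260,(.05,.08),'wax');box(W,235,180,270,220,(.1,.17),'glue');
q=box(W,435,215,490,275,(.02,.05),'block');print(cv2.boxPoints(cv2.minAreaRect(q[:,:2].astype(np.float32))))
box(W,350,260,395,305,(.02,.1),'g1');box(W,300,270,342,318,(.02,.1),'g2')
box(W,500,300,600,400,(.02,.3),'lumber');box(W,440,330,600,400,(.02,.3),'lumber')
box(W,285,150,330,195,(.05,.25),'hinge/cw')
s=sense();print(R.from_quat(s['tool_rot']).as_matrix().round(3))
```

```text
red top 127 med [ 0.6324 -0.2257  0.1013] min [ 0.6073 -0.2332  0.0956] max [ 0.6624 -0.2193  0.1039]
red scene 138 med [ 0.6428 -0.2264  0.1005] min [ 0.612  -0.2319  0.0965] max [ 0.6662 -0.2216  0.1038]
yellow top 460 med [ 0.6366 -0.1199  0.1061] min [ 0.6276 -0.2154  0.1031] max [ 0.6458 -0.0262  0.1091]
[ 0.63663235 -0.12437088  0.10611485] [-0.01437734 -0.99989466 -0.0019908 ] sander yaw -0.8237906790449903
yellow scene 921 med [ 0.6455 -0.1073  0.1047] min [ 0.6319 -0.2149  0.0881] max [0.6531 0.0447 0.1085]
[ 0.64406333 -0.09776138  0.10212089] [ 0.02713024  0.99962865 -0.00255279] sander yaw -1.5546441986102588
bowl rim 446 med [ 0.5565 -0.066   0.1039] min [ 0.5112 -0.1094  0.0967] max [ 0.6021 -0.0182  0.1071]
(0.5567330718040466, -0.06402182579040527) 0.04811917990446091
bed 2060 med [ 0.5436 -0.0609  0.0501] min [ 0.4799 -0.1305  0.0466] max [ 0.6313 -0.0022  0.054 ]
((0.5556523203849792, -0.0669962614774704), (0.15271878242492676, 0.15322567522525787), 89.0394287109375)
rails 1735 med [ 0.5681 -0.0662  0.0604] min [ 0.4879 -0.1413  0.0574] max [0.7534 0.0076 0.0653]
((
[... 550 characters left out ...]
23 ] max [ 0.5273 -0.2595  0.0385]
[[ 0.41224915 -0.30827248]
 [ 0.51309574 -0.35229748]
 [ 0.53771514 -0.29590273]
 [ 0.43686855 -0.25187773]]
g1 568 med [ 0.3834 -0.08    0.0534] min [ 0.3425 -0.1217  0.0224] max [ 0.4342 -0.0308  0.0577]
g2 546 med [0.3499 0.0486 0.0538] min [0.3136 0.0031 0.0232] max [0.4051 0.0933 0.0576]
lumber 6891 med [ 0.1919 -0.4873  0.05  ] min [ 0.1384 -0.6017  0.0251] max [ 0.2694 -0.3725  0.1034]
lumber 10134 med [ 0.1877 -0.4286  0.0499] min [ 0.1333 -0.5962  0.0241] max [ 0.2628 -0.2437  0.103 ]
hinge/cw 875 med [0.6425 0.0654 0.1347] min [0.6164 0.024  0.0501] max [0.7074 0.1203 0.1787]
[[ 0.361 -0.     0.932]
 [-0.932  0.002  0.361]
 [-0.002 -1.     0.   ]]
```

Run:
```python
from h import *
W=pts(load('t0.npy'))
q=W[60:185,495:640].reshape(-1,3);q=q[q[:,2]>.02]
print(np.percentile(q,[1,50,99],0).round(3)); 
q=q[q[:,2]>.06];print(np.percentile(q,[1,50,99],0).round(3))
s=sense();T=R.from_quat(s['tool_rot'])
# target: tool x=+X, y tilt 45deg down/left
th=np.radians(45);M=R.from_matrix(np.array([[1,0,0],[0,np.sin(th),-np.cos(th)],[0,np.cos(th),np.sin(th)]]).T)
yaw=R.from_euler('z',-1,degrees=True);M=yaw*M
print(M.as_matrix().round(2))
print('turn',(T.inv()*M).as_rotvec().round(3))
for p in([.637,-.32,.25],[.637,-.32,.2]): print(T.inv().apply(np.array(p)-s['tcp_pos']).round(4)*100)
D=yaw*R.from_matrix(np.array([[1,0,0],[0,0,-1],[0,1,0]]).T);print('turn down',(T.inv()*D).as_rotvec().round(3))
```

```text
[[ 0.627 -0.729  0.022]
 [ 0.753 -0.56   0.078]
 [ 0.869 -0.423  0.13 ]]
[[ 0.628 -0.71   0.06 ]
 [ 0.76  -0.527  0.097]
 [ 0.87  -0.423  0.131]]
[[ 1.    0.01  0.01]
 [-0.02  0.71  0.71]
 [ 0.   -0.71  0.71]]
turn [ 0.688 -1.12   0.462]
[-9.580e+00 -2.000e-02  4.781e+01]
[-9.57  4.98 47.81]
turn down [-1.000e-03 -1.184e+00 -2.000e-03]
```

Request:
step_arm(
  moves=[
    [0,-0.15,0,-1.2,0,6,1],
    [0,-0.3,0,-2.4,0,12,1],
    [0,-0.45,0,-3.6,0,18,1],
    [0,-0.6,0,-4.8,0,24,1],
    [0,-0.75,0,-6,0,30,1],
    [0,-0.9,0,-7.2,0,36,1],
    [0,-1.05,0,-8.4,0,42,1],
    [0,-1.184,0,-9.6,0,47.8,1],
    [0,-1.184,0,-9.6,0,47.8,1],
    [0,-1.184,0,-9.6,0,47.8,1],
    [0,-1.184,0,-9.6,0,47.8,1],
    [0,-1.184,0,-9.6,0,47.8,1],
  ],
)

```text
t: 1.6
tcp_pos: [0.6357, -0.3211, 0.2499]
tool_rot: [-0.706, 0.007, -0.007, 0.708]
force: [0.3, -0.1, -0.4]
finger_gap: 0.003
```

Request:
step_arm(
  moves=[
    [0.13,0,0,0,0,0,1],
    [0.26,0,0,0,0,0,1],
    [0.39,0,0,0,0,0,1],
    [0.52,0,0,0,0,0,1],
    [0.65,0,0,0,0,0,1],
    [0.78,0,0,0,0,0,1],
    [0.78,0,0,0,0,0,1],
    [0.78,0,0,0,0,0,1],
  ],
)

```text
t: 2.6
tcp_pos: [0.6356, -0.3213, 0.2502]
tool_rot: [-0.385, 0.004, -0.009, 0.923]
force: [0.2, -0.5, 0.0]
finger_gap: 0.004
```

Run:
```python
from h import *
s=sense();print(s['q'].round(2),R.from_quat(s['tool_rot']).as_matrix().round(2),s['tcp_pos'].round(4))
T=R.from_quat(s['tool_rot'])
for p in([.637,-.32,.062],[.637,-.245,.062]): print((T.inv().apply(np.array(p)-s['tcp_pos'])*100).round(2))
snap('scene','s1.png')
```

```text
[-0.82  0.88  0.92  0.54  1.91 -0.77] [[ 1.    0.01  0.01]
 [-0.02  0.7   0.71]
 [-0.   -0.71  0.7 ]] [ 0.6356 -0.3213  0.2502]
[  0.15  13.48 -13.14]
[-0.   18.75 -7.81]
```

View pics/s1.png

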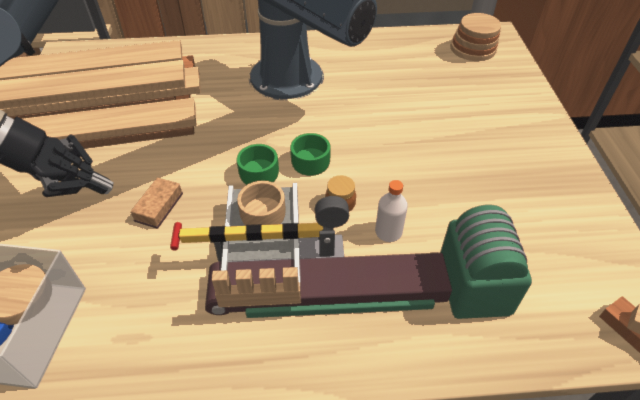

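The scene shows the tool tilted 45° at (100,183), clear of the block and the bin. I'll lower it and slide it under the bar.

Request:
step_arm(
  moves=[
    [0,0,0,0.1,3.4,-3.3,1],
    [0,0,0,0.1,6.7,-6.6,1],
    [0,0,0,0.1,10.1,-9.9,1],
    [0,0,0,0.1,13.4,-13.1,1],
    [0,0,0,0.1,13.4,-13.1,1],
    [0,0,0,0.1,15,-11.5,1],
    [0,0,0,0.1,16.7,-9.9,1],
    [0,0,0,0,18.4,-8.1,1],
    [0,0,0,0,18.7,-7.8,1],
    [0,0,0,0,18.7,-7.8,1],
  ],
)

```text
t: 3.9
tcp_pos: [0.6384, -0.2456, 0.0652]
tool_rot: [-0.387, 0.002, -0.009, 0.922]
force: [-0.5, 0.4, 0.3]
finger_gap: -0.001
```

Run:
```python
from h import *
s=sense();print(s['q'].round(2),s['tcp_pos'].round(4),s['force'].round(2))
T=R.from_quat(s['tool_rot'])
th0=0
for th in np.arange(0,1.2,.1):
    # bar center, TCP offset const: normal 19mm, axial +12
    c=np.array([.637,.064-.29*np.cos(th),.095+.29*np.sin(th)])
    A=T.as_matrix()
    p=c-A[:,2]*.019+A[:,1]*.012
    print(th.round(1),(T.inv().apply(p-s['tcp_pos'])*100).round(2),p.round(3))
snap('scene','s2.png')
```

```text
[-0.75  1.03  1.14  0.55  1.56 -0.91] [ 0.6384 -0.2456  0.0652] [-0.51  0.4   0.31]
0.0 [-0.17  0.44  1.59] [ 0.637 -0.231  0.073]
0.1 [-0.16 -1.52  3.72] [ 0.637 -0.23   0.102]
0.2 [-0.16 -3.26  6.04] [ 0.637 -0.225  0.131]
0.3 [-0.16 -4.76  8.52] [ 0.637 -0.218  0.159]
0.4 [-0.17 -6.   11.14] [ 0.637 -0.208  0.186]
0.5 [-0.19 -6.98 13.87] [ 0.637 -0.196  0.212]
0.6 [-0.21 -7.68 16.68] [ 0.637 -0.18   0.237]
0.7 [-0.23 -8.1  19.55] [ 0.637 -0.163  0.26 ]
0.8 [-0.26 -8.22 22.44] [ 0.637 -0.143  0.281]
0.9 [-0.3  -8.06 25.34] [ 0.637 -0.121  0.3  ]
1.0 [-0.33 -7.61 28.2 ] [ 0.637 -0.098  0.317]
1.1 [-0.37 -6.88 31.01] [ 0.637 -0.073  0.332]
```

View pics/s2.png

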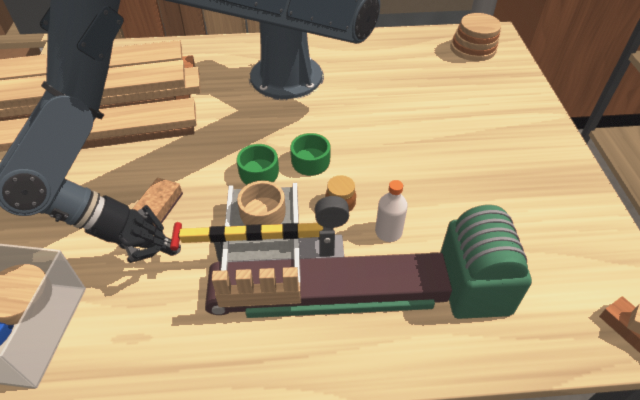

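The fingertips sit just under and to the right of the red bar at (176,238), with no contact yet. I'll lift along the arc.

Request:
step_arm(
  moves=[
    [0,0,0,0,0.4,1,1],
    [0,0,0,-0.1,0.2,1.8,1],
    [0,0,0,-0.1,-0.5,2.6,1],
    [0,0,0,-0.2,-1.5,3.7,1],
    [0,0,0,-0.2,-2.4,4.9,1],
    [0,0,0,-0.2,-3.3,6.0,1],
    [0,0,0,-0.2,-4.0,7.3,1],
    [0,0,0,-0.2,-4.8,8.5,1],
  ],
)

```text
t: 4.95
tcp_pos: [0.6362, -0.2182, 0.1594]
tool_rot: [-0.386, 0.003, -0.009, 0.923]
force: [1.2, -0.8, -1.2]
finger_gap: 0.0
```

Run:
```python
from h import *
s=sense();print(s['q'].round(2),s['tcp_pos'].round(4),s['force'].round(2))
T=R.from_quat(s['tool_rot'])
for th in np.arange(.3,1.2,.1):
    c=np.array([.637,.064-.29*np.cos(th),.095+.29*np.sin(th)])
    A=T.as_matrix()
    p=c-A[:,2]*.019+A[:,1]*.012
    print(th.round(1),(T.inv().apply(p-s['tcp_pos'])*100).round(2),p.round(3))
snap('scene','s3.png')
```

```text
[-0.73  0.89  1.18  0.57  1.63 -0.84] [ 0.6362 -0.2182  0.1594] [ 1.2  -0.76 -1.24]
0.3 [ 0.07  0.04 -0.04] [ 0.637 -0.218  0.159]
0.4 [ 0.06 -1.2   2.58] [ 0.637 -0.208  0.186]
0.5 [ 0.04 -2.17  5.31] [ 0.637 -0.196  0.212]
0.6 [ 0.02 -2.87  8.13] [ 0.637 -0.18   0.237]
0.7 [-1.000e-02 -3.280e+00  1.099e+01] [ 0.637 -0.163  0.26 ]
0.8 [-0.04 -3.4  13.89] [ 0.637 -0.143  0.281]
0.9 [-0.07 -3.23 16.78] [ 0.637 -0.121  0.3  ]
1.0 [-0.11 -2.78 19.65] [ 0.637 -0.098  0.317]
1.1 [-0.16 -2.04 22.45] [ 0.637 -0.073  0.332]
```

View pics/s3.png

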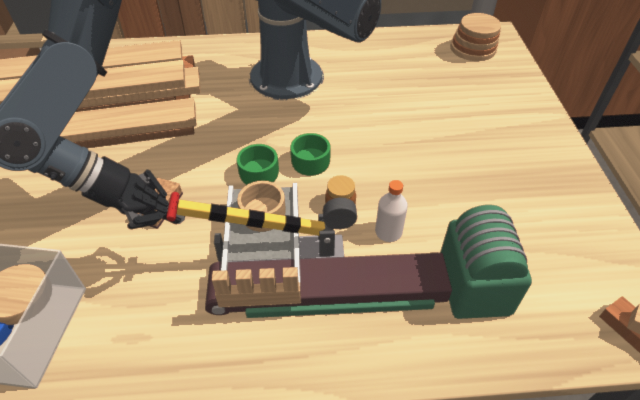

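The arm is rising on the fingers, with the bar at (172,207) and a small force. I'll continue past balance.

Request:
step_arm(
  moves=[
    [0,0,0,0,-0.6,1.3,1],
    [0,0,0,0,-1.2,2.6,1],
    [0,0,0,0,-1.7,3.9,1],
    [0,0,0,0,-2.2,5.3,1],
    [0,0,0,0,-2.9,8.1,1],
    [0,0,0,0,-3.1,9.5,1],
    [0,0,0,0,-3.3,11,1],
    [0,0,0,0,-3.4,12.5,1],
    [0,0,0,0,-3.4,13.9,1],
    [0,0,0,-0.1,-3.3,15.3,1],
    [0,0,0,-0.1,-3.2,16.8,1],
    [0,0,0,-0.1,-2.9,18.5,1],
  ],
)

```text
t: 6.5
tcp_pos: [0.6371, -0.1056, 0.3127]
tool_rot: [-0.386, 0.001, -0.009, 0.923]
force: [-0.4, -0.7, -0.3]
finger_gap: 0.001
```

Run:
```python
from h import *
s=sense();print(s['q'].round(2),s['tcp_pos'].round(4),s['force'].round(2))
snap('scene','s4.png')
```

```text
[-0.6   0.65  1.24  0.64  1.71 -0.65] [ 0.6371 -0.1056  0.3127] [-0.36 -0.73 -0.27]
```

View pics/s4.png

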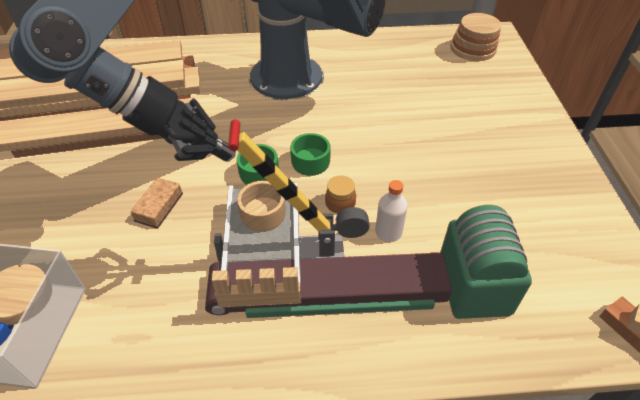

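The arm is ahead of the fingers at (242,140) and falling open. I'll back off along the tool axis and wait.

Request:
step_arm(
  moves=[
    [0,0,0,0,-2,0,1],
    [0,0,0,0,-5,0,1],
    [0,0,0,0,-8,0,1],
    [-0.13,0,0,0,-8,0,1],
    [-0.26,0,0,0,-8,0,1],
    [-0.39,0,0,0,-8,0,1],
    [-0.52,0,0,0,-8,0,1],
    [-0.65,0,0,0,-8,0,1],
    [-0.78,0,0,0,-8,0,1],
    [-0.79,0,0,0,-8,0,1],
    [-0.79,0,0,0,-8,0,1],
  ],
)

```text
t: 7.92
tcp_pos: [0.636, -0.1597, 0.3712]
tool_rot: [0.71, -0.003, 0.008, -0.704]
force: [-0.1, -0.6, -0.3]
finger_gap: -0.0
```

Run:
```python
from h import *
s=sense();print(s['q'].round(2),s['tcp_pos'].round(4),s['force'].round(2),R.from_quat(s['tool_rot']).as_matrix().round(3))
snap('scene','s5.png');b=snap('top','t5.png');W=pts(b)
q=W[180:250,330:405].reshape(-1,3);q=q[(q[:,2]>.097)&(q[:,2]<.112)];q=q[(q[:,0]>.49)&(q[:,0]<.62)]
print(len(q),cv2.minEnclosingCircle(q[:,:2].astype(np.float32)))
```

```text
[-0.41  0.47  1.2  -0.01  1.47 -0.4 ] [ 0.636  -0.1597  0.3712] [-0.13 -0.56 -0.34] [[ 1.     0.006  0.015]
 [-0.015 -0.009  1.   ]
 [ 0.006 -1.    -0.009]]
441 ((0.5570030808448792, -0.06399920582771301), 0.048008572310209274)
```

View pics/s5.png

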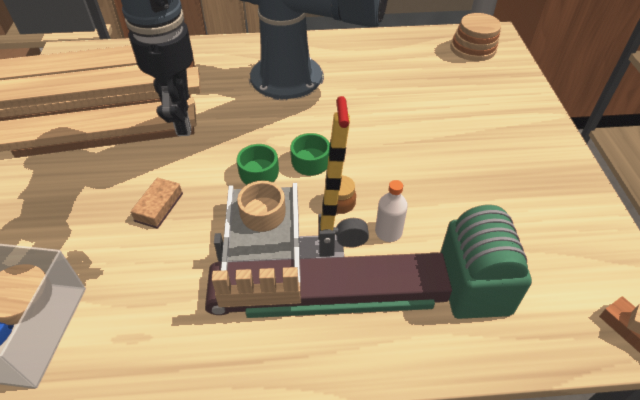

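View pics/t5.png

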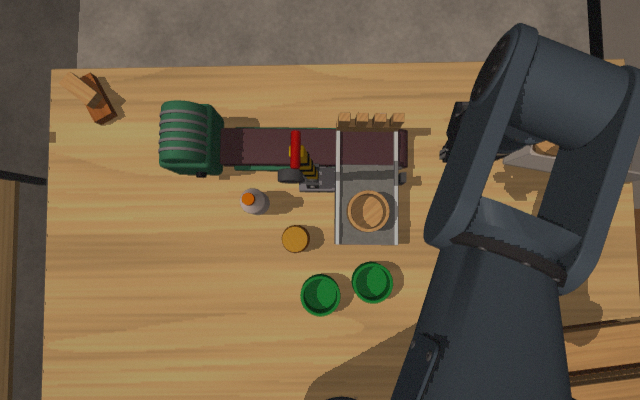

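The barrier stands fully open, with the red bar at (343,110) in the scene view and (295,148) in the top view. The bowl hasn't moved, still at (0.557,-0.064). Before pushing, I'll check how much lateral room the wrist needs beside the raised arm.

Run:
```python
from h import *
W=pts(load('t5.npy'));s=sense();T=R.from_quat(s['tool_rot'])
q=W[:,410:].reshape(-1,3);q=q[q[:,2]>.2]
p=s['tcp_pos'];a=np.arctan2(p[1],p[0]);r=q[:,0]*np.cos(a)+q[:,1]*np.sin(a);l=-q[:,0]*np.sin(a)+q[:,1]*np.cos(a)
print('r tcp',np.hypot(p[0],p[1]))
for r0 in np.arange(.3,.85,.05):
    k=(r>r0)&(r<r0+.05)
    if k.sum(): print(r0.round(2),k.sum(),np.percentile(l[k],[1,99]).round(3),np.percentile(q[k,2],[1,50,99]).round(3))
q=W[125:185,285:325].reshape(-1,3);q=q[q[:,2]>.2];print('raised',np.percentile(q,[1,50,99],0).round(3))
for p2 in([.46,-.16,.371],[.475,-.066,.2],[.475,-.066,.09]):print((T.inv().apply(np.array(p2)-p)*100).round(1))
```

```text
r tcp 0.655938724654607
0.4 10392 [0.    0.096] [0.704 0.746 0.758]
0.45 10660 [-0.022  0.084] [0.672 0.719 0.739]
0.5 10216 [-0.031  0.083] [0.632 0.697 0.714]
0.55 6951 [-0.04   0.076] [0.619 0.682 0.697]
0.6 11986 [-0.043  0.067] [0.494 0.677 0.693]
0.65 5393 [-0.043  0.064] [0.393 0.684 0.69 ]
0.7 125 [0.01  0.051] [0.426 0.444 0.655]
raised [[0.613 0.059 0.208]
 [0.637 0.08  0.386]
 [0.67  0.095 0.393]]
[-17.6  -0.1  -0.2]
[-16.3  16.9   9.4]
[-16.4  27.9   9.5]
```

Request:
step_arm(
  moves=[
    [0,0.15,0,-4,0,0,1],
    [0,0.3,0,-8,0,0,1],
    [0,0.45,0,-12,0,0,1],
    [0,0.6,0,-16.3,0,0,0.5],
    [0,0.75,0,-16.3,0,3,0.2],
    [0,0.9,0,-16.3,0,6,0],
    [0,1.05,0,-16.3,0,9.4,0],
    [0,1.2,0,-16.3,4,9.4,0],
    [0,1.35,0,-16.3,9,9.4,0],
    [0,1.5,0,-16.3,13,9.4,0],
    [0,1.57,0,-16.3,16.9,9.4,0],
    [0,1.57,0,-16.3,16.9,9.4,0],
  ],
)

```text
t: 9.52
tcp_pos: [0.4737, -0.0658, 0.1978]
tool_rot: [0.498, -0.503, 0.506, -0.494]
force: [-0.3, -0.7, 0.9]
finger_gap: 0.5
```

Run:
```python
from h import *
s=sense();T=R.from_quat(s['tool_rot']);p=s['tcp_pos'];print(s['q'].round(2),p.round(4),s['force'].round(2),T.as_matrix().round(3),s['finger_gap'])
for p2 in([.478,-.064,.2],[.478,-.064,.09]):print((T.inv().apply(np.array(p2)-p)*100).round(1))
snap('scene','s6.png')
```

```text
[-0.37  0.41  1.85 -0.01  0.88  1.23] [ 0.4737 -0.0658  0.1978] [-0.25 -0.67  0.93] [[-0.017 -0.001  1.   ]
 [-1.    -0.006 -0.017]
 [ 0.006 -1.    -0.001]] 0.5000322576159894
[-0.2 -0.2  0.4]
[-0.3 10.8  0.4]
```

View pics/s6.png

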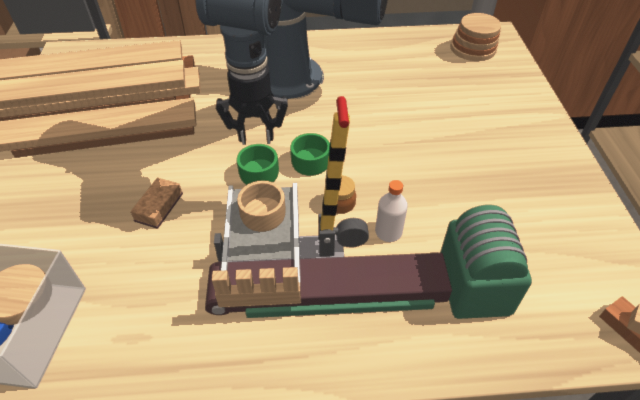

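The hand is open halfway, over the bed behind the bowl at (255,125). I'll lower it.

Request:
step_arm(
  moves=[
    [0,0,0,-0.2,3,0.3,0],
    [0,0,0,-0.2,6,0.3,0],
    [0,0,0,-0.2,9,0.3,0],
    [0,0,0,-0.2,11.7,0.3,0],
    [0,0,0,-0.2,11.7,0.3,0],
    [0,0,0,-0.2,11.7,0.3,0],
  ],
)

```text
t: 10.32
tcp_pos: [0.48, -0.0659, 0.0841]
tool_rot: [0.497, -0.5, 0.508, -0.495]
force: [0.6, -0.3, -0.7]
finger_gap: 0.503
```

Run:
```python
from h import *
s=sense();T=R.from_quat(s['tool_rot']);p=s['tcp_pos'];print(p.round(4),s['force'].round(2))
snap('scene','s7.png');snap('wrist','w7.png')
```

```text
[ 0.48   -0.0659  0.0841] [ 0.56 -0.3  -0.7 ]
```

View pics/s7.png

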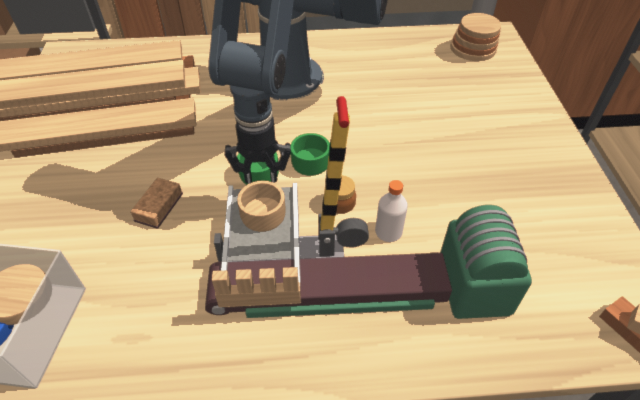

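View pics/w7.png

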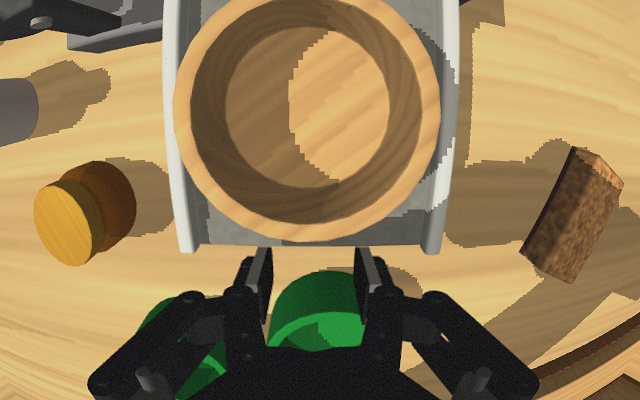

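The wrist view shows the fingers straddling the bowl's near side, the bowl inside the channel, and both fingers free. I'll push slowly along the bed.

Request:
step_arm(
  moves=[
    [0,0,0,0,0.3,1,0],
    [0,0,0,0,0.3,2,0],
    [0,0,0,0,0.3,3,0],
    [0,0,0,0,0.3,4,0],
    [0,0,0,0,0.3,5,0],
    [0,0,0,0,0.3,6,0],
    [0,0,0,0,0.3,7,0],
    [0,0,0,0,0.3,8,0],
    [0,0,0,0,0.3,9,0],
    [0,0,0,0,0.3,10,0],
    [0,0,0,0,0.3,11,0],
    [0,0,0,0,0.3,12,0],
  ],
)

```text
t: 11.92
tcp_pos: [0.6005, -0.0677, 0.0819]
tool_rot: [0.497, -0.5, 0.508, -0.495]
force: [-0.3, -0.2, -1.1]
finger_gap: 0.497
```

Run:
```python
from h import *
s=sense();T=R.from_quat(s['tool_rot']);p=s['tcp_pos'];print(p.round(4),s['force'].round(2),s['finger_gap'])
a=snap('scene','s8.png');W=pts(a);b=snap('top','t8.png')
```

```text
[ 0.6005 -0.0677  0.0819] [-0.27 -0.21 -1.08] 0.49740517220439895
```

View pics/s8.png

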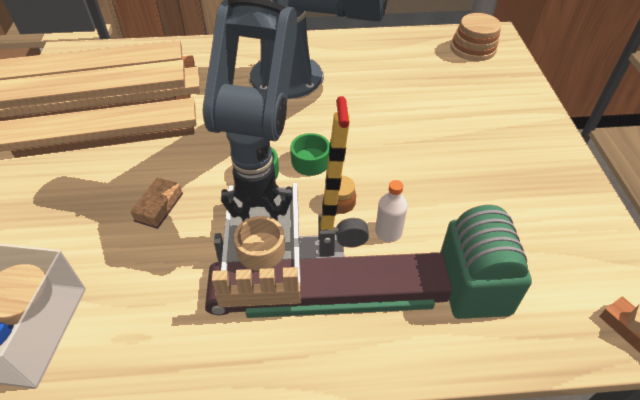

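The bowl is level and centred at (261,242), and the hand is clear of the raised arm. I'll do the last stretch slowly.

Request:
step_arm(
  moves=[
    [0,0,0,0,0,1,0],
    [0,0,0,0,0,2,0],
    [0,0,0,0,0,2.8,0],
    [0,0,0,0,0,3.5,0],
    [0,0,0,0,0,4,0],
    [0,0,0,0,0,4.4,0],
    [0,0,0,0,0,4.7,0],
    [0,0,0,0,0,4.8,0],
  ],
)

```text
t: 13.02
tcp_pos: [0.6497, -0.0688, 0.0826]
tool_rot: [0.496, -0.499, 0.509, -0.496]
force: [-0.8, -1.0, -0.2]
finger_gap: 0.5
```

Run:
```python
from h import *
s=sense();p=s['tcp_pos'];print(p.round(4),s['force'].round(2),s['finger_gap'])
W=pts(snap('scene','s9.png'))
q=W[225:300,225:300].reshape(-1,3);q=q[(q[:,2]>.099)&(q[:,2]<.111)&(q[:,0]>.64)&(q[:,0]<.75)]
print(len(q),np.percentile(q,[1,50,99],0).round(4),cv2.minEnclosingCircle(q[:,:2].astype(np.float32)))
```

```text
[ 0.6497 -0.0688  0.0826] [-0.8  -1.01 -0.16] 0.5002098674696105
519 [[ 0.6556 -0.1165  0.0994]
 [ 0.6825 -0.0711  0.1037]
 [ 0.7487 -0.0234  0.1106]] ((0.6941717863082886, -0.07236433774232864), 0.05774771794676781)
```

View pics/s9.png

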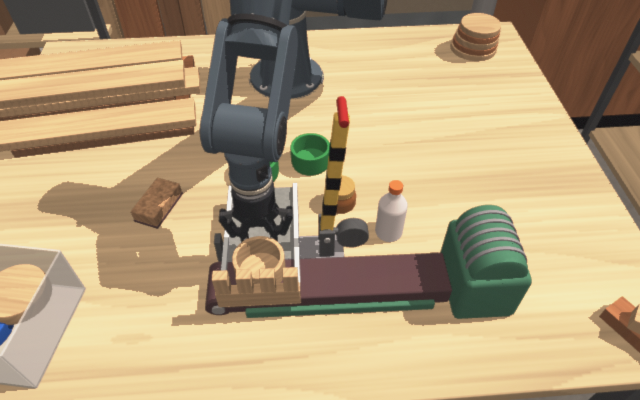

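Close to the fence but no resistance yet. I'll advance in 2 mm steps.

Request:
step_arm(
  moves=[
    [0,0,0,0,0,0.2,0],
    [0,0,0,0,0,0.4,0],
  ],
)

```text
t: 13.32
tcp_pos: [0.6538, -0.0688, 0.0826]
tool_rot: [0.496, -0.499, 0.509, -0.496]
force: [-2.3, -0.4, -0.1]
finger_gap: 0.5
```

Request:
step_arm(
  moves=[
    [0,0,0,0,0,0.2,0],
    [0,0,0,0,0,0.3,0],
  ],
)

```text
t: 13.58
tcp_pos: [0.6539, -0.0687, 0.0825]
tool_rot: [0.498, -0.501, 0.507, -0.494]
force: [-8.9, -1.1, 5.5]
finger_gap: 0.499
```

Firm contact: the force is -8.9 N and the TCP has stopped, so the bowl is at the fence. I'll retreat straight back, then up.

Request:
step_arm(
  moves=[
    [0,0,0,0,0,-0.2,0],
    [0,0,0,0,0,-0.8,0],
    [0,0,0,0,0,-2,0],
    [0,0,0,0,0,-4,0],
    [0,0,0,0,-3,-6,0],
    [0,0,0,0,-7,-9,0],
    [0,0,0,0,-12,-13,0],
    [0,0,0,0,-17,-17,0],
    [0,0,0,0,-20,-20,0],
    [0,0,0,0,-20,-20,0],
  ],
)

```text
t: 14.82
tcp_pos: [0.4523, -0.0635, 0.2845]
tool_rot: [0.497, -0.5, 0.508, -0.495]
force: [0.7, 0.1, -0.0]
finger_gap: 0.499
```

Run:
```python
from h import *
s=sense();print(s['tcp_pos'].round(4),s['force'].round(2))
snap('scene','s10.png');W=pts(snap('top','t10.png'))
q=W[115:200,330:405].reshape(-1,3)
r=q[(q[:,2]>.098)&(q[:,2]<.112)&(q[:,0]>.64)&(q[:,0]<.751)]
print(len(r),np.percentile(r,[1,50,99],0).round(4),cv2.minEnclosingCircle(r[:,:2].astype(np.float32)))
f=q[(q[:,2]>.12)&(q[:,2]<.15)&(q[:,0]>.74)];print('fence',np.percentile(f,[1,50,99],0).round(4))
```

```text
[ 0.4523 -0.0635  0.2845] [ 0.73  0.13 -0.02]
440 [[ 0.6586 -0.115   0.0985]
 [ 0.7051 -0.0703  0.1039]
 [ 0.7505 -0.0231  0.1073]] ((0.7052906155586243, -0.06877665966749191), 0.04809698462486267)
fence [[ 0.7515 -0.1423  0.1207]
 [ 0.7583 -0.0783  0.1413]
 [ 0.769   0.002   0.1449]]
```

View pics/s10.png

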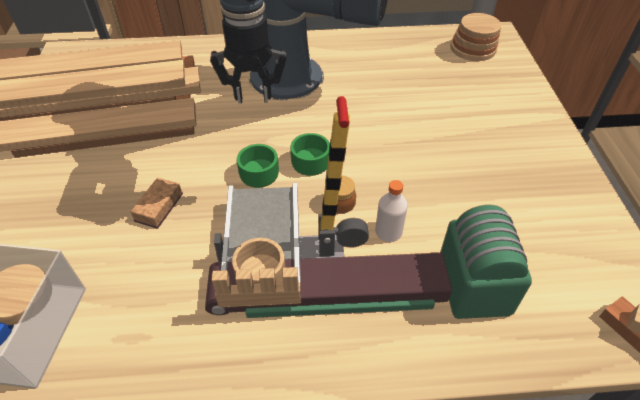

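View pics/t10.png

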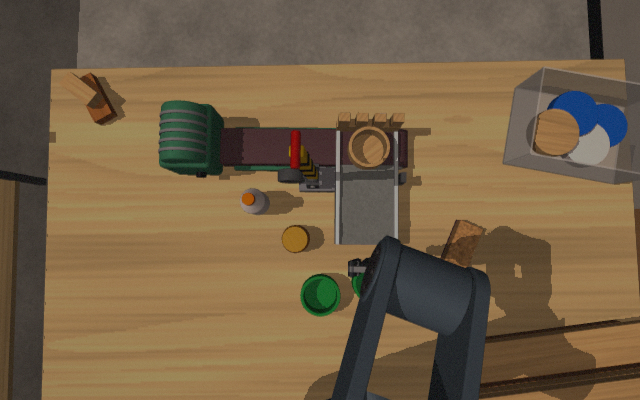

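The bowl rests at the fence, with its centre at x = 0.705 (expected about 0.704) and level. The barrier is open, the bystanders haven't moved and the robot is clear. I'll hand it in.

```bash
python3 -c "
from station import *
print(sign_off())"
```

```text
the job is handed in; nothing more can be done
None
```

I opened the barrier and pushed the bowl up against the fence, then handed the job in at about 15 s of the allowed 59 s.

- **Barrier:** I lifted the red bar from below with closed, tilted fingers until the arm fell open by itself. It was still fully open in the last pictures.
- **Bowl:** I pushed it along the bed with the half-open fingers until it stopped firmly, with about 9 N of push. I then backed straight off and raised the hand clear.
- **Last checks:** The bowl's centre is at x = 0.705 m against an expected 0.704 m. It stands level, with its rim at 0.104 m. The glue, wax, block and green bowls look unmoved in the pictures. The tool force is about zero, so the robot is touching nothing.

No check failed, but one reading was unreliable. A bowl measurement from the scene camera just before contact fitted a circle about 10 mm too large, so I went by the contact force and the final top view instead.

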